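# Set the hot plate's push-to-turn knob to the clip

## Robot

A 6-joint arm with a two-finger parallel gripper is mounted at the origin on the work surface. World frame = base frame: x ahead of the robot, y to its left, z up, the work surface at z = 0. Lengths are in m, angles in rad, forces in N, time in s.
With the tool pointing down it reaches from about 0.3 to 0.875 m from the base axis. Payload 6.4 kg.
Tool frame: the origin (TCP) lies between the finger pads; the fingertips stand 19 mm ahead of it and the grasp point (between the pads) is the TCP; z points along the fingers, y is the direction in which the jaws open and shut (so a half turn about z gives the same grasp; the last joint's range is limited). The gripper opens to 85 mm and grips with 20 to 120 N. Pads are 22 mm wide; open, the fingers measure 114 mm over their backs; the gripper's body (76 mm by 85 mm) begins 54 mm behind the grasp point. The pads swing forward as they close: fully open they stand 13 mm farther back than shut.
Start: joints at [0.984, 0.181, 1.607, -0, 1.354, -0.206], TCP at [0.214, 0.534, 0.215] pointing down, gripper open.
Joint ranges: [-2.99, 2.99], [-0.89, 2.07], [0.3, 2.58], [-1.14, 4.28], [0, 2.63], [-3.12, 3.12]. Speed limits (rad/s): [2.57, 2.57, 3.01, 3.14, 3.14, 3.14].

## Interface

Orientations are given as a unit quaternion [w, x, y, z].
In Python, from bench import * gives the robot as it stands.
- The arm moves only by the tool apply_moves, never from a script. Its argument "moves" is a list that holds one entry, the list of rows, each a list of 7 numbers: the shift along the tool's x, y, z in cm, then the turn, a rotation vector about the tool's x, y, z in rad, then the opening, from 0 (shut) to 1 (fully open). A call has 1 to 8 rows; each row is the pose to reach, as a shift and turn from the pose commanded when the call began, along the tool's axes at that moment; what a row does not reach only later rows make up. A row lasts 1/10 s, in which the tool goes at most 50 mm and 8.59 degrees, less where a joint would pass 70% of its speed; a pose out of reach is approached as far as the arm can. A call with a gripper value outside its range is refused whole. The fingers move at their own pace and stop on an object; the grip force is fixed at half the most. Time passes only in rows, so rows that repeat a pose let the fingers close. It gives the time, the measured TCP pose, the force and the opening at its end, in the units of the state.
- get_obs(): the state, without advancing time (a new reading comes with each control period).
- camera(name): name is "scene" or "top" or "wrist"; returns the picture (480x640x3 uint8, red, green, blue); there is no depth.
- get_calibration(name): a dict with "vertical_fov" (degrees; the focal length in pixels is half the picture's height over the tangent of half this angle, whatever the lens; pixels are square), "cx", "cy" (the principal point, pixels), "R" (3x3) and "t" (3): a world point X has camera coordinates R X + t. Camera axes: x right, y down, z forward; pixel columns grow to the right and rows downward; lengths in m; the calibration is good to about 2 mm. The wrist camera is an equidistant fisheye: a pixel r from the principal point sees the ray r / f radians off the axis. A picture is of the moment at which its call begins: read the wrist's pose just before it. get_calibration takes no time and is no camera call; for the wrist camera it gives the pose at the moment of the call.
- hand_in(): hands the job in, once; it reports no verdict.
The state is a dict: "time_s": time; "q": joint angles; "dq": joint speeds; "joint_efforts": joint torques, N m; "eef_pos": TCP position; "eef_rot": TCP orientation; "wrist_force": force on the tool from outside, world axes, zero at the start; "torque": the same for the moment, N m; "opening": opening from 0.0 (shut) to 1.0 (fully open).
Only numpy, scipy, OpenCV 4.12 (cv2) and the standard library are available. Lean on these libraries where they do the work, as an engineer would, in place of code of your own. Each camera call takes 0.05 s, during which the arm holds its last target. There are 200 camera calls.

## Task

The lab's hot plate has to be switched on at the setting marked by the small steel clip. On the control box whose knob is a straight bar with a pointed end, push that knob down to free it from off, turn it clockwise until its pointer lines up with the clip, then let go so that it springs back up. Leave the round stirrer knob on the other box as it is.

Things in the scene. Friction and masses are not known exactly. Their poses are not given: they have to be found in the camera images.
- heat_grip (a point): Hot plate's black knob on one of two alike blue boxes (160x160x60 mm, beige top): a bar 14 wide, 34 tall, from 22 mm behind the axis to a pointed end 29 mm ahead (white line), standing on a flange of 64 mm diameter whose upper face is 22 mm above the box. Point: on the vertical turning axis, mid-bar, 20 mm above the flange, 14 below the bar's top. x along the bar to the pointed end, z up.
- heat_press (a joint): How far that knob is pushed down, m: 0 up, 0.008 at the stop; spring 4 N rising to 8 N. Push the gripped bar, or the flange beside it. At off a tooth blocks turning: push past 0.006 and keep it down while turning (25 degrees clear the tooth). It turns clockwise seen from above, at most 97 degrees, lightly (0.04 N m), stays where left, and springs fully up when let go near the clip.
- clip_tip (a point): Small dark steel clip fixed on the beige top of the hot plate's box beside its knob: 6 mm tall, 12 wide, 21 long. Point: its inner pointed end, upper face, 48 mm from the knob's axis. x points level, straight outward from the knob's axis: the knob is set when heat_grip's x has this direction, 45 to 85 degrees clockwise of off.
- stir_dot (a point): White dot on the stirrer's knob: round, fluted, black, 58 mm across and 30 mm tall, on the other blue box, its top 106 mm above the table. The dot lies 18 mm from that knob's axis; x points outward from the axis. This knob turns freely; leave it alone.
Not all that is in view belongs to the job. What is shaped like the part that bears heat_grip but pink or purple is not meant.

How it is judged:
By the outcome, as a careful person would: the job done as asked, in the order asked, and still so for the second after the job is handed in, with the robot touching nothing.
It also fails if it takes over 35 s, if anything falls off the work surface, if the arm or the gripper's body presses on something with over 40 N, if the wrist force passes 120 N, or if a joint passes its speed limit or range.

## Working session

There is one attempt and no reset: what is moved stays moved. The work goes in short steps, Python scripts to look and compute and a tool call to move; the robot and the scene stay as the last step left them, time stands still between calls to the robot, and variables do not carry over. Pictures are saved under pics/ and viewed, about 8 in all and at most 12, crops included, and the job is handed in when it is done.

Besides the shell and the picture viewer there is one more tool, called after ">>>" as a command line: name --argument value ..., lists and objects as JSON in quotes. apply_moves: Moves the arm, as the interface text tells. Its arguments: {"type":"object","properties":{"moves":{"type":"array","items":{"type":"array","items":{"type":"array","items":{"type":"number"}}}}},"required":["moves"]}

```bash
mkdir -p pics; python3 - <<'E'
from bench import *
import cv2,numpy as np
for n in ("top","scene"):
    c=get_calibration(n); print(n,c)
    im=camera(n); cv2.imwrite(f"pics/{n}0.png",im[:,:,::-1])
o=get_obs(); print(o["time_s"],o["eef_pos"],o["eef_rot"],o["opening"],o["wrist_force"])
E
```

```text
top {'vertical_fov': 51.89367390454423, 'cx': 321.3088132850483, 'cy': 245.32500945234517, 'R': array([[-0.01512046, -0.99961971, -0.02306075],
       [-0.99736393,  0.01671528, -0.0706101 ],
       [ 0.07096872,  0.0219323 , -0.99723739]]), 't': array([-0.12854939,  0.49623929,  0.98735817])}
scene {'vertical_fov': 43.81221675672779, 'cx': 314.3522902454718, 'cy': 238.40470620445714, 'R': array([[ 0.84566296,  0.5337132 , -0.00209414],
       [ 0.37149781, -0.59144246, -0.71567115],
       [-0.38320171,  0.60443861, -0.69843426]]), 't': array([-0.33110603, -0.22041735,  1.43771209])}
0.1 [0.21338234 0.53338728 0.21467681] [-3.05682164e-04  1.89235039e-01  9.81931501e-01 -7.30375538e-04] 0.997679034027874 [-0.07605634 -0.50194641  0.58358735]
```

View pics/top0.png

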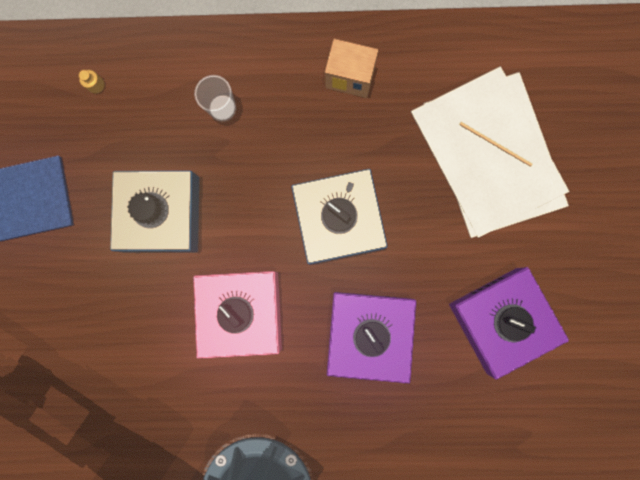

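View pics/scene0.png

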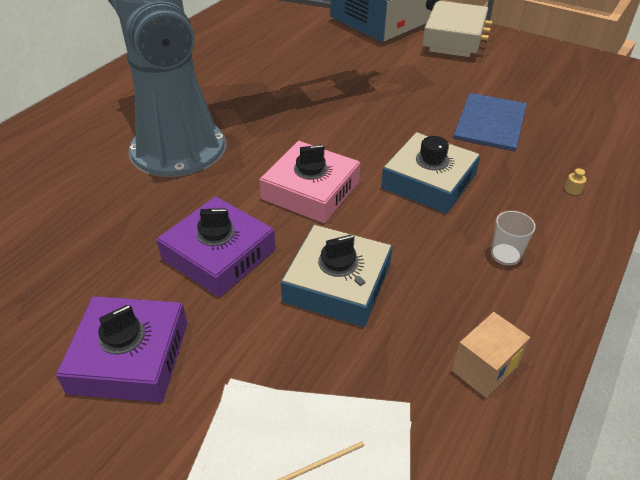

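The top view shows several knob boxes:
- Two beige-topped boxes: (152,208) has a round fluted knob, so it is the stirrer. (338,215) has a bar knob, with a clip at (349,187).
- A pink box at (235,315) and purple boxes at (372,338) and (515,322), which are decoys.

The target is the box at (338,215), which is (338,258) in the scene view. I'll confirm it in an enlarged crop.

```bash
python3 - <<'E'
import cv2,numpy as np
a=cv2.imread("pics/top0.png")[165:268,288:391]; b=cv2.imread("pics/scene0.png")[222:325,278:395]
a=cv2.resize(a,None,fx=4,fy=4,interpolation=cv2.INTER_CUBIC);b=cv2.resize(b,None,fx=3.3,fy=4,interpolation=cv2.INTER_CUBIC)
cv2.imwrite("pics/crop0.png",np.hstack([a,b]));print(a.shape,b.shape)
E
```

```text
(412, 412, 3) (412, 386, 3)
```

View pics/crop0.png

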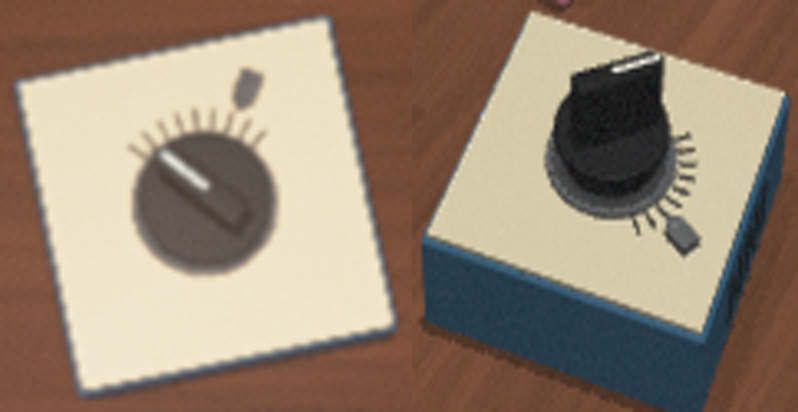

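Confirmed: the beige box with the bar knob carries the clip. The bar's white end points up-left and the clip is up-right, roughly 65° clockwise. Next I'll measure.

```bash
cat > h.py <<'E'
from bench import *
import cv2,numpy as np
def rays(c,p,fish=False):
    p=np.atleast_2d(np.float64(p)); f=240/np.tan(np.radians(c["vertical_fov"])/2)
    d=(p-[c["cx"],c["cy"]])/f
    if fish:
        r=np.linalg.norm(d,axis=1,keepdims=True)+1e-12; v=np.hstack([d/r*np.sin(r),np.cos(r)])
    else: v=np.hstack([d,np.ones((len(d),1))])
    R=np.array(c["R"]); return -R.T@c["t"], v@R
def plane(c,p,z,fish=False):
    o,v=rays(c,p,fish); return o+v*((z-o[2])/v[:,2:])
def proj(c,X,fish=False):
    X=np.atleast_2d(X); v=X@np.array(c["R"]).T+c["t"]; f=240/np.tan(np.radians(c["vertical_fov"])/2)
    if fish:
        s=np.linalg.norm(v[:,:2],axis=1,keepdims=True); return v[:,:2]/s*np.arctan2(s,v[:,2:])*f+[c["cx"],c["cy"]]
    return v[:,:2]/v[:,2:]*f+[c["cx"],c["cy"]]
def tri(os,vs):
    A=np.zeros((3,3));b=np.zeros(3)
    for o,v in zip(os,vs):
        v=v/np.linalg.norm(v);P=np.eye(3)-np.outer(v,v);A+=P;b+=P@o
    return np.linalg.solve(A,b)
E
python3 - <<'E'
from h import *
def beige(n,seed):
    im=cv2.imread(f"pics/{n}0.png"); hsv=cv2.cvtColor(im,cv2.COLOR_BGR2HSV)
    m=cv2.inRange(hsv,(15,15,140),(40,110,255)); m=cv2.morphologyEx(m,cv2.MORPH_OPEN,np.ones((3,3)))
    for k in cv2.findContours(m,cv2.RETR_EXTERNAL,cv2.CHAIN_APPROX_NONE)[0]:
        if cv2.contourArea(k)>2000 and cv2.pointPolygonTest(k,seed,False)>=0:
            q=cv2.approxPolyDP(cv2.convexHull(k),8,True)[:,0]; print(n,q.tolist()); return q
C={n:get_calibration(n) for n in("top","scene")}
qt=beige("top",(338,240)); qs=beige("scene",(300,260))
for z in(.06,.066,.07,.076):
    P=plane(C["top"],qt,z); S=plane(C["scene"],qs,z)
    print(z,P[:,:2].round(4).tolist(),S[:,:2].round(4).tolist(),[round(np.linalg.norm(P[i]-P[i-1]),4) for i in range(len(P))])
f=lambda u,v:(288+(u+.5)/4-.5,165+(v+.5)/4-.5); g=lambda u,v:(278+(u-412+.5)/3.3-.5,222+(v+.5)/4-.5)
r=lambda n,p:rays(C[n],p)
for name,a,b in(("tipclip",(238,107),(669,222)),("whiteTip",(163,152),(660,57)),("whiteEnd",(208,188),(612,72))):
    oa,va=r("top",f(*a));ob,vb=r("scene",g(*b)); print(name,tri([oa,ob],[va[0],vb[0]]).round(4))
print("flange c",plane(C["top"],f(205,202),.085))
E
```

```text
top [[369, 170], [385, 246], [308, 261], [293, 186]]
scene [[314, 225], [389, 245], [365, 304], [284, 280]]
0.06 [[0.6376, -0.2332], [0.4876, -0.2609], [0.4609, -0.1111], [0.6087, -0.0836]] [[0.4614, -0.1117], [0.6089, -0.0836], [0.6393, -0.2316], [0.4924, -0.2597]] [np.float64(0.1524), np.float64(0.1525), np.float64(0.1522), np.float64(0.1504)]
0.066 [[0.6362, -0.2328], [0.4872, -0.2603], [0.4607, -0.1114], [0.6076, -0.084]] [[0.4648, -0.1172], [0.6112, -0.0892], [0.6414, -0.2361], [0.4956, -0.264]] [np.float64(0.1515), np.float64(0.1515), np.float64(0.1512), np.float64(0.1494)]
0.07 [[0.6353, -0.2324], [0.4869, -0.2598], [0.4605, -0.1116], [0.6068, -0.0843]] [[0.4671, -0.1208], [0.6128, -0.093], [0.6428, -0.2391], [0.4978, -0.2669]] [np.float64(0.1508), np.float64(0.1509), np.float64(0.1506), np.float64(0.1488)]
0.076 [[0.634, -0.232], [0.4865, -0.2592], [0.4603, -0.1119], [0.6056, -0.0848]] [[0.4706, -0.1262], [0.6151, -0.0986], [0.6448, -0.2436], [0.501, -0.2712]] [np.float64(0.1499), np.float64(0.1499), np.float64(0.1496), np.float64(0.1479)]
tipclip [ 0.5961 -0.1891  0.0623]
whiteTip [ 0.5663 -0.1522  0.1178]
whiteEnd [ 0.5492 -0.1728  0.1167]
flange c [[ 0.5462051  -0.17222515  0.085     ]]
```

```bash
cat >> h.py <<'E'
from scipy.spatial.transform import Rotation as Ro
def pose():
    o=get_obs(); w,x,y,z=o["eef_rot"]; return np.array(o["eef_pos"]),Ro.from_quat([x,y,z,w]),o
def down(a): # tool down, tool x at heading a (deg)
    a=np.radians(a); x=np.array([np.cos(a),np.sin(a),0]); z=np.array([0,0,-1.]); return Ro.from_matrix(np.c_[x,np.cross(z,x),z])
def rel(p,a):
    P,R,o=pose(); x=R.as_matrix()[:,0]
    print("t",o["time_s"],"pos",P.round(4),"head",np.degrees(np.arctan2(x[1],x[0])).round(2),"F",np.round(o["wrist_force"],1),"open",round(o["opening"],3))
    print("shift cm",(R.inv().apply(np.array(p)-P)*100).round(2),"rot",(R.inv()*down(a)).as_rotvec().round(3),"q",np.round(o["q"],3))
E
python3 -c "
from h import *
rel([.53,-.17,.25],50.3)"
```

```text
t 0.1 pos [0.2134 0.5334 0.2147] head 158.18 F [-0.1 -0.5  0.6] open 0.998
shift cm [-55.53 -53.54  -3.47] rot [-1.000e-03  1.000e-03  1.883e+00] q [ 0.984  0.181  1.608 -0.     1.354 -0.206]
```

>>> apply_moves --moves '[[[-6,-6,-3.5,0,0,0.15,1],[-11,-11,-3.5,0,0,0.3,1],[-16,-16,-3.5,0,0,0.45,1],[-21,-20.5,-3.5,0,0,0.6,1],[-26,-25,-3.5,0,0,0.75,1],[-31,-30,-3.5,0,0,0.9,1],[-36,-34.5,-3.5,0,0,1.05,1],[-40,-38.5,-3.5,0,0,1.2,1]]]'

```text
time_s: 0.9
eef_pos: [0.3759, 0.1712, 0.2494]
eef_rot: [0.0, 0.713, 0.701, 0.0]
wrist_force: [0.3, 0.4, 0.6]
opening: 1.002
```

```bash
python3 -c "
from h import *
rel([.53,-.17,.25],50.3)"
```

```text
t 0.9 pos [0.3759 0.1712 0.2494] head 89.09 F [0.3 0.4 0.6] open 1.002
shift cm [-33.87  15.95  -0.06] rot [ 0.    -0.     0.677] q [ 0.138 -0.235  1.944  0.     1.432  0.154]
```

>>> apply_moves --moves '[[[-5,2.4,0,0,0,0.1,1],[-9,4.5,0,0,0,0.2,1],[-14,6.8,0,0,0,0.3,1],[-18,9,0,0,0,0.4,1],[-22,11,0,0,0,0.5,1],[-26,13,0,0,0,0.6,1],[-30,15,0,0,0,0.65,1],[-33.5,16,0,0,0,0.65,1]]]'

```text
time_s: 1.7
eef_pos: [0.533, -0.1658, 0.2488]
eef_rot: [-0.0, 0.899, 0.439, -0.0]
wrist_force: [0.9, -0.4, 0.1]
opening: 1.004
```

```bash
python3 - <<'E'
from h import *
import pickle
rel([.548,-.172,.16],50.3)
c=get_calibration("wrist"); im=camera("wrist"); cv2.imwrite("pics/w1.png",im[:,:,::-1]); pickle.dump(c,open("w1.pkl","wb"))
print(c, proj(c,[[.548,-.172,.082],[.596,-.19,.066]],True))
rel([.548,-.172,.16],50.3)
E
```

```text
t 1.7 pos [ 0.533  -0.1658  0.2488] head 52.05 F [ 0.9 -0.4  0.1] open 1.004
shift cm [0.44 1.57 8.88] rot [-0.     0.     0.031] q [-0.514  0.117  1.612  0.     1.414  0.148]
{'vertical_fov': 65.70646984690485, 'cx': 320.7081230426677, 'cy': 247.9662579788604, 'R': array([[ 0.78798336, -0.61569492, -0.00141245],
       [-0.58998922, -0.75573648,  0.28420959],
       [-0.17605384, -0.2231191 , -0.95876113]]), 't': array([-0.52168367,  0.14335723,  0.46801583])} [[338.50946176 218.14060879]
 [389.90475795 198.9541525 ]]
t 1.75 pos [ 0.5335 -0.1706  0.2487] head 51.96 F [-1.6 -4.2  0.4] open 1.0
shift cm [0.81 1.21 8.87] rot [0.002 0.002 0.029] q [-0.52   0.12   1.608 -0.003  1.412  0.144]
```

View pics/w1.png

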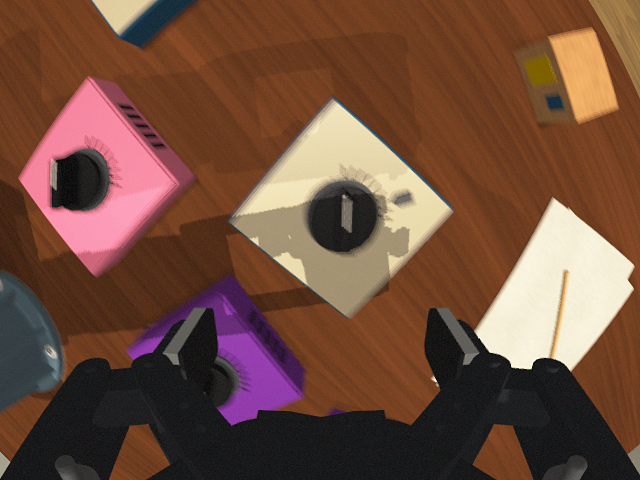

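The wrist view shows the knob at (343,216) with the bar pointing up in the picture, and the clip at (402,199). The arm was still settling, so I'll take the picture again at rest and enlarge it.

```bash
python3 - <<'E'
from h import *
import pickle
camera("wrist");camera("wrist")
c=get_calibration("wrist"); im=camera("wrist")[:,:,::-1]; cv2.imwrite("pics/w2.png",im); pickle.dump(c,open("w2.pkl","wb"))
print(np.abs(get_calibration("wrist")["t"]-c["t"]).max(), proj(c,[[.548,-.172,.082],[.596,-.19,.066]],True).round(1))
cr=im[150:270,270:430]; cv2.imwrite("pics/w2c.png",cv2.resize(cr,None,fx=5,fy=5,interpolation=cv2.INTER_CUBIC))
E
```

```text
0.0008960693907965611 [[339.8 217.9]
 [391.2 198.7]]
```

View pics/w2c.png

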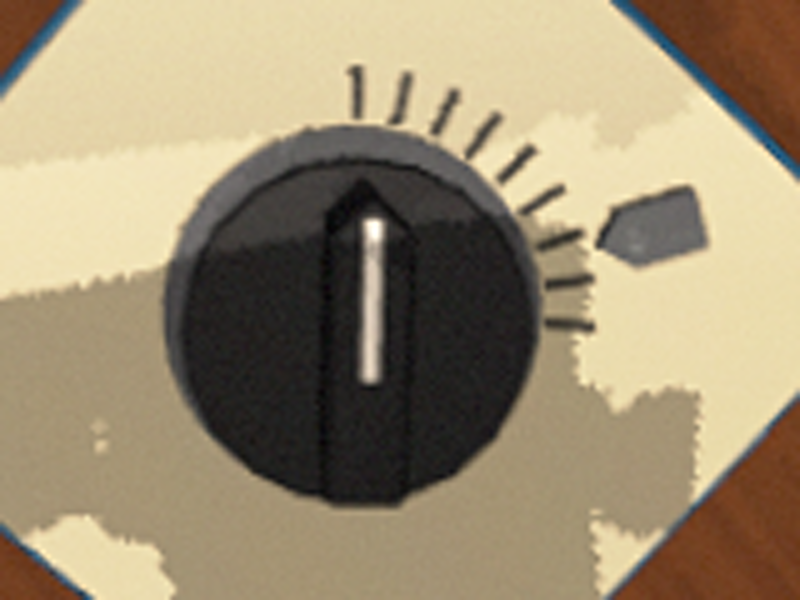

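The crop shows the black flange disc centred near (361,331) with radius about 178. The white line runs from (372,220) to (369,382), and the clip tip is at (598,247) with its outer end at (699,215).

```bash
python3 - <<'E'
from h import *
import pickle
c=pickle.load(open("w2.pkl","rb"))
f=lambda P:np.array(P,float)/5+[270,150]-.4
pl=lambda P,z:plane(c,f(P),z,True)[:,:2]
ang=lambda d:np.degrees(np.arctan2(d[1],d[0])).round(2)
# flange rim points
rim=pl([[182,331],[540,331],[361,158],[235,205],[490,205],[500,440],[225,440],[450,492],[290,490]],.082)
(A,B),*_=[np.linalg.lstsq(np.c_[2*rim,np.ones(len(rim))],(rim**2).sum(1),rcond=None)[0][:2]],
print("axis",A.round(4),B.round(4),"r",np.linalg.norm(rim-[A,B],axis=1).round(4))
w=pl([[372.5,219],[369,382]],.116); print("white",w.round(4),ang(w[0]-w[1]))
sil=pl([[327,215],[323,495],[410,235],[407,490]],.116); print("edges",sil.round(4),ang(sil[0]-sil[1]),ang(sil[2]-sil[3]))
cl=pl([[598,247],[699,215]],.066); print("clip",cl.round(4),ang(cl[1]-cl[0]))
ax=np.array([A,B]); print("axis->clip",np.linalg.norm(cl[0]-ax),ang(cl[0]-ax),"whitemid off",ang(w[0]-ax))
# ticks (inner, outer)
t=[((358,118),(354,68)),((397,122),(408,75)),((435,132),(455,92)),((470,156),(497,115)),((501,180),(533,148)),((523,213),(563,188)),((539,247),(582,233)),((547,286),(594,279)),((546,322),(593,327))]
M=np.zeros((2,2));b=np.zeros(2)
for i,o in t:
    p=pl([i,o],.06);d=p[1]-p[0];d/=np.linalg.norm(d);Q=np.eye(2)-np.outer(d,d);M+=Q;b+=Q@p[0]
    print(ang(d),end=" ")
tc=np.linalg.solve(M,b); print("tick centre",tc.round(4),"clip from it",np.linalg.norm(cl[0]-tc),ang(cl[0]-tc))
for i,o in t: print(ang(pl([o],.06)[0]-tc),end=" ")
rel([A,B,.16],50.)
E
```

```text
Traceback (most recent call last):
ValueError: not enough values to unpack (expected 2, got 1)
```

```bash
python3 - <<'E'
from h import *
import pickle
c=pickle.load(open("w2.pkl","rb"))
f=lambda P:np.array(P,float)/5+[270,150]-.4
pl=lambda P,z:plane(c,f(P),z,True)[:,:2]
ang=lambda d:np.degrees(np.arctan2(d[1],d[0])).round(2)
rim=pl([[182,331],[540,331],[361,158],[235,205],[490,205],[500,440],[225,440],[450,492],[290,490]],.082)
A,B,_=np.linalg.lstsq(np.c_[2*rim,np.ones(len(rim))],(rim**2).sum(1),rcond=None)[0]
print("axis",A.round(4),B.round(4),"r",np.linalg.norm(rim-[A,B],axis=1).round(4))
w=pl([[372.5,219],[369,382]],.116); print("white",w.round(4),ang(w[0]-w[1]))
sil=pl([[327,215],[323,495],[410,235],[407,490]],.116); print("edges",sil.round(4),ang(sil[0]-sil[1]),ang(sil[2]-sil[3]))
cl=pl([[598,247],[699,215]],.066); print("clip",cl.round(4),ang(cl[1]-cl[0]))
ax=np.array([A,B]); print("axis->clip",np.linalg.norm(cl[0]-ax),ang(cl[0]-ax),"whitemid off",ang(w[0]-ax))
t=[((358,118),(354,68)),((397,122),(408,75)),((435,132),(455,92)),((470,156),(497,115)),((501,180),(533,148)),((523,213),(563,188)),((539,247),(582,233)),((547,286),(594,279)),((546,322),(593,327))]
M=np.zeros((2,2));b=np.zeros(2)
for i,o in t:
    p=pl([i,o],.06);d=p[1]-p[0];d/=np.linalg.norm(d);Q=np.eye(2)-np.outer(d,d);M+=Q;b+=Q@p[0]
    print(ang(d),end=" ")
tc=np.linalg.solve(M,b); print("tick centre",tc.round(4),"clip from it",np.linalg.norm(cl[0]-tc),ang(cl[0]-tc))
for i,o in t: print(ang(pl([o],.06)[0]-tc),end=" ")
rel([A,B,.16],50.)
E
```

```text
axis 0.5505 -0.1724 r [0.0325 0.0318 0.0318 0.0327 0.0323 0.0317 0.0316 0.0334 0.0317]
white [[ 0.5658 -0.1516]
 [ 0.5493 -0.1723]] 51.51
edges [[ 0.5605 -0.1467]
 [ 0.5319 -0.1828]
 [ 0.5689 -0.1573]
 [ 0.5433 -0.1906]] 51.66 52.42
clip [[ 0.5943 -0.1891]
 [ 0.6134 -0.1958]] -19.44
axis->clip 0.0468181050821999 -20.82 whitemid off 53.71
56.93 39.52 26.34 19.68 8.09 -4.97 -19.08 -28.79 -43.51 tick centre [ 0.5517 -0.1726] clip from it 0.045677185906167345 -21.17
54.61 41.82 29.88 18.29 6.33 -6.05 -18.27 -30.2 -42.26 t 1.9 pos [ 0.5318 -0.1639  0.2485] head 52.09 F [-0.4  1.1  0.5] open 0.998
shift cm [0.48 2.02 8.85] rot [-0.002  0.     0.037] q [-0.512  0.114  1.615  0.     1.415  0.149]
```

>>> apply_moves --moves '[[[0.2,0.9,3,0,0,0,0.6],[0.5,1.9,6,0,0,0,0.6],[0.5,1.9,8.8,0,0,0,0.6],[0.5,1.9,8.8,0,0,0,0.6],[0.5,1.9,8.8,0,0,0,0.6],[0.5,1.9,8.8,0,0,0,0.6],[0.5,1.9,8.8,0,0,0,0.6],[0.5,1.9,8.8,0,0,0,0.6]]]'

```text
time_s: 2.7
eef_pos: [0.5511, -0.1715, 0.163]
eef_rot: [0.001, 0.898, 0.44, 0.001]
wrist_force: [-0.2, 0.8, -0.0]
opening: 0.6
```

```bash
python3 -c "
from h import *
rel([.5503,-.1723,.106],51.8)"
```

```text
t 2.7 pos [ 0.5511 -0.1715  0.163 ] head 52.19 F [-0.2  0.8 -0. ] open 0.6
shift cm [-0.11 -0.03  5.7 ] rot [ 0.003 -0.     0.007] q [-0.507  0.235  1.653  0.     1.251  0.153]
```

>>> apply_moves --moves '[[[-0.1,0,2,0,0,0.007,0.6],[-0.1,0,4,0,0,0.007,0.6],[-0.1,0,5,0,0,0.007,0.6],[-0.1,0,5.6,0,0,0.007,0.6],[-0.1,0,5.6,0,0,0.007,0.6],[-0.1,0,5.6,0,0,0.007,0.6]]]'

```text
time_s: 3.3
eef_pos: [0.5503, -0.1723, 0.1063]
eef_rot: [0.0, 0.9, 0.437, 0.0]
wrist_force: [0.2, 0.1, 0.5]
opening: 0.599
```

```bash
python3 - <<'E'
from h import *
rel([.5503,-.1723,.106],51.8)
im=camera("wrist")[:,:,::-1]; cv2.imwrite("pics/w3.png",im[120:480])
rel([.5503,-.1723,.106],51.8)
E
```

```text
t 3.3 pos [ 0.5503 -0.1723  0.1063] head 51.78 F [0.2 0.1 0.5] open 0.599
shift cm [ 0.   -0.    0.03] rot [ 0.001 -0.    -0.   ] q [-0.509  0.304  1.693  0.     1.143  0.158]
t 3.35 pos [ 0.5504 -0.1724  0.1064] head 51.79 F [-0.3 -0.5 -0.6] open 0.6
shift cm [-0.   -0.02  0.04] rot [ 0.002 -0.    -0.   ] q [-0.509  0.303  1.693  0.     1.143  0.158]
```

View pics/w3.png

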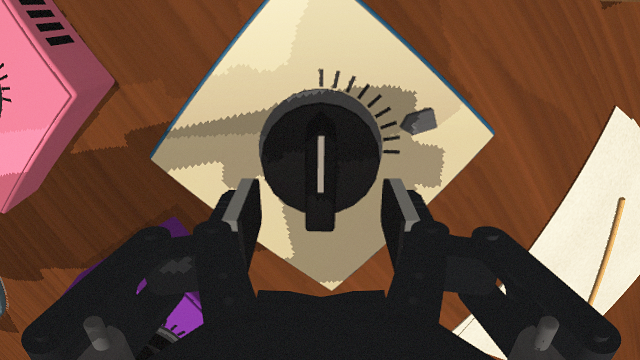

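The jaws straddle the bar symmetrically: fingers at columns 245 and 397, bar at 321. Closing now.

>>> apply_moves --moves '[[[0,0,0,0,0,0,0],[0,0,0,0,0,0,0],[0,0,0,0,0,0,0],[0,0,0,0,0,0,0],[0,0,0,0,0,0,0],[0,0,0,0,0,0,0]]]'

```text
time_s: 3.95
eef_pos: [0.5497, -0.1721, 0.1054]
eef_rot: [-0.0, 0.9, 0.437, -0.0]
wrist_force: [0.3, -0.0, 0.0]
opening: -0.003
```

```bash
python3 -c "
from h import *
rel([.5503,-.1723,.098],51.8); print(get_obs()['torque'])"
```

```text
t 3.95 pos [ 0.5497 -0.1721  0.1054] head 51.79 F [ 0.3 -0.   0. ] open -0.003
shift cm [0.02 0.06 0.74] rot [-0.  0. -0.] q [-0.509  0.304  1.695 -0.     1.143  0.158]
[-0.00041598 -0.01409756  0.04412675]
```

The opening reads 0, so the fingers missed the bar. Looking.

```bash
python3 - <<'E'
from h import *
im=camera("wrist")[:,:,::-1]; s=camera("scene")[:,:,::-1]; t=camera("top")[:,:,::-1]
k=lambda a,w,h:cv2.resize(a,(w,h),interpolation=cv2.INTER_CUBIC)
cv2.imwrite("pics/c4.png",np.hstack([k(im[180:380,200:440],360,300),k(s[180:330,240:420],360,300)]))
cv2.imwrite("pics/s4.png",s);cv2.imwrite("pics/t4.png",t)
E
```

```text
(no output)
```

View pics/c4.png

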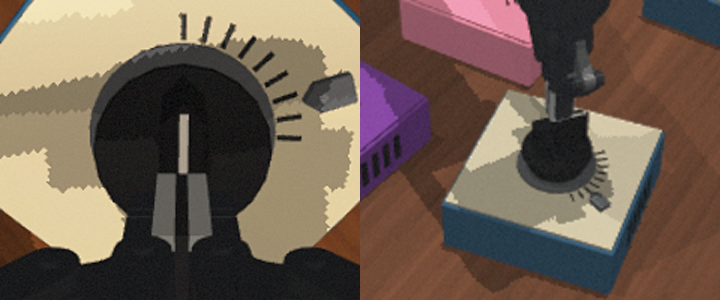

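```bash
python3 - <<'E'
from h import *
P,R,o=pose(); c=get_calibration("scene"); w=get_calibration("wrist")
tip=P+[0,0,-.019]; cm=lambda p:((p-[240,180])*2).round(0).tolist(); cw=lambda p:((p-[200,180])*1.5).round(0).tolist()
u=np.array([np.cos(np.radians(51.8)),np.sin(np.radians(51.8)),0])
ax=np.array([.5503,-.1723,0])
X=[P,tip,ax+[0,0,.116]+.029*u,ax+[0,0,.116]-.022*u,ax+[0,0,.116],ax+[0,0,.082],tip+.011*u,tip-.011*u]
for n,a,b in zip("tcp tip barfront barrear bartop flange tip+ tip-".split(),cm(proj(c,X)),cw(proj(w,X,True))): print(n,[a[0]+360,a[1]],b)
print(o["opening"],o["eef_pos"])
t=cv2.imread("pics/s4.png")[180:280,280:400]; cv2.imwrite("pics/s4c.png",cv2.resize(t,None,fx=6,fy=6,interpolation=cv2.INTER_CUBIC))
E
```

```text
tcp [556.0, 128.0] [181.0, 182.0]
tip [556.0, 143.0] [181.0, 159.0]
barfront [588.0, 112.0] [183.0, 102.0]
barrear [533.0, 126.0] [183.0, 259.0]
bartop [557.0, 120.0] [183.0, 196.0]
flange [556.0, 147.0] [183.0, 154.0]
tip+ [567.0, 140.0] [181.0, 129.0]
tip- [544.0, 146.0] [181.0, 188.0]
-0.0010733671158252344 [ 0.54973    -0.17203993  0.10539971]
```

View pics/s4c.png

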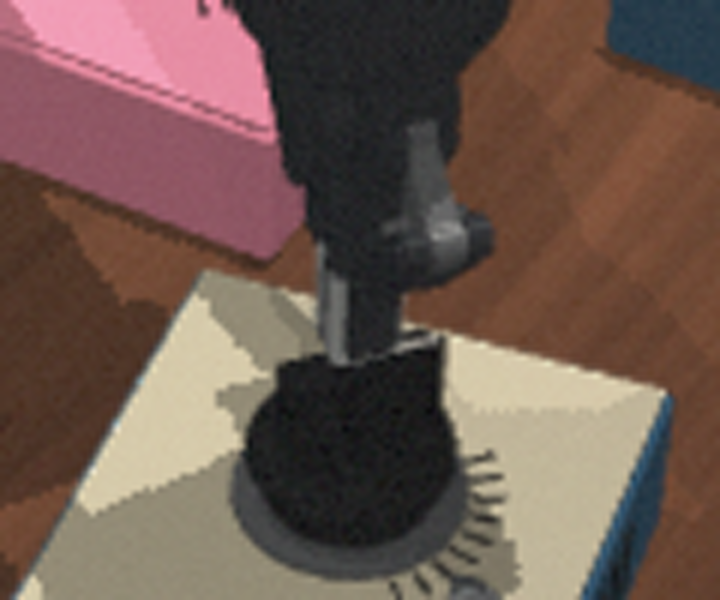

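The pads look as if they closed just above the bar's top. I'll check where the fingertips really are relative to the TCP, using the wrist views with fingers shut and at 0.6, plus the scene ray.

```bash
python3 - <<'E'
from h import *
P,R,o=pose(); w=get_calibration("wrist"); c=get_calibration("scene")
# tool-frame projection of candidate tip points in wrist full px
for s in (.019,.0,-.013):
    for hy in (.0255,):
        X=P+R.apply([[.011,hy,s],[.011,-hy,s],[-.011,hy,s],[-.011,-hy,s]]); print("tips ahead",s,proj(w,X,True).round(0).tolist())
    X=P+R.apply([[.011,0,s],[-.011,0,s]]); print("  shut edge wrist",proj(w,X,True).round(0).tolist(),"scene",proj(c,X).round(0).tolist())
# observed shut front edge, wrist full (200+182/1.5, 180+173/1.5); scene tip corner (280+345/6,180+362/6)
oa,va=rays(w,[200+182/1.5,180+173/1.5],True)
ob,vb=rays(c,[280+345/6,180+362/6])
for n,oo,v in(("wrist",oa,va),("scene",ob,vb)):
    # intersect with vertical plane tool y=0
    O=R.inv().apply(oo-P);V=R.inv().apply(v[0])
    for x in(.011,0,-.011): print(n,"toolx",x,(O+V*((x-O[0])/V[0])).round(4))
    k=-O[1]/V[1]; print(n,"on y=0",(O+V*k).round(4))
E
```

```text
tips ahead 0.019 [[371.0, 266.0], [271.0, 266.0], [369.0, 305.0], [273.0, 305.0]]
  shut edge wrist [[321.0, 266.0], [321.0, 305.0]] scene [[344.0, 250.0], [332.0, 253.0]]
tips ahead 0.0 [[376.0, 279.0], [265.0, 279.0], [374.0, 321.0], [268.0, 321.0]]
  shut edge wrist [[321.0, 279.0], [321.0, 322.0]] scene [[344.0, 243.0], [332.0, 246.0]]
tips ahead -0.013 [[380.0, 290.0], [261.0, 290.0], [377.0, 335.0], [264.0, 335.0]]
  shut edge wrist [[321.0, 291.0], [321.0, 335.0]] scene [[344.0, 237.0], [332.0, 240.0]]
wrist toolx 0.011 [ 0.011   0.0003 -0.0181]
wrist toolx 0 [0.     0.0003 0.0069]
wrist toolx -0.011 [-0.011   0.0003  0.0318]
wrist on y=0 [ 0.26    0.     -0.5824]
scene toolx 0.011 [ 0.011  -0.0298  0.0218]
scene toolx 0 [ 0.     -0.0033 -0.0064]
scene toolx -0.011 [-0.011   0.0232 -0.0345]
scene on y=0 [-0.0014  0.     -0.0099]
```

The fingertips really stand about 13–18 mm behind the reported TCP, not 19 mm ahead, so the jaws closed above the bar. I'll open, go down about 1 cm and watch the force, then go deeper.

>>> apply_moves --moves '[[[0,0,0,0,0,0,0.6],[0,0,0,0,0,0,0.6],[0,0,0,0,0,0,0.6],[0,0,0.5,0,0,0,0.6],[0,0,1,0,0,0,0.6],[0,0,1,0,0,0,0.6]]]'

```text
time_s: 4.7
eef_pos: [0.549, -0.1717, 0.0942]
eef_rot: [-0.001, 0.9, 0.437, -0.001]
wrist_force: [-0.3, 0.2, 0.6]
opening: 0.595
```

>>> apply_moves --moves '[[[0,0.1,0.5,0,0,0,0.6],[0,0.1,1,0,0,0,0.6],[0,0.1,1.5,0,0,0,0.6],[0,0.1,1.5,0,0,0,0.6]]]'

```text
time_s: 5.1
eef_pos: [0.5499, -0.1723, 0.0793]
eef_rot: [-0.001, 0.9, 0.437, -0.001]
wrist_force: [0.2, 0.5, -1.0]
opening: 0.602
```

```bash
python3 - <<'E'
from h import *
rel([.5503,-.1723,.078],51.8)
c=get_calibration("wrist");im=camera("wrist")[:,:,::-1]; s=camera("scene")[:,:,::-1]
k=lambda a,w,h:cv2.resize(a,(w,h),interpolation=cv2.INTER_CUBIC)
cv2.imwrite("pics/c5.png",np.hstack([k(im[180:380,200:440],360,300),k(s[180:280,280:400],360,300)]))
E
```

```text
t 5.1 pos [ 0.5499 -0.1723  0.0793] head 51.78 F [ 0.2  0.5 -1. ] open 0.602
shift cm [0.03 0.03 0.13] rot [-0.002  0.    -0.   ] q [-0.51   0.342  1.706 -0.     1.096  0.158]
```

View pics/c5.png

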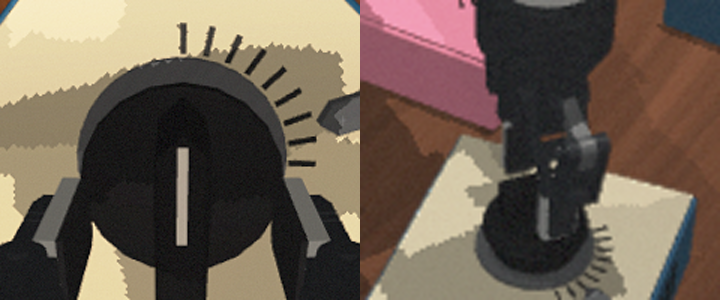

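The fingers now straddle the bar on both sides with no contact force. Closing.

>>> apply_moves --moves '[[[0,0,0,0,0,0,0.1],[0,0,0,0,0,0,0],[0,0,0,0,0,0,0],[0,0,0,0,0,0,0],[0,0,0,0,0,0,0],[0,0,0,0,0,0,0]]]'

```text
time_s: 5.8
eef_pos: [0.5502, -0.1724, 0.0805]
eef_rot: [-0.0, 0.9, 0.437, -0.0]
wrist_force: [-3.6, 1.8, 3.4]
opening: 0.149
```

```bash
python3 -c "
from h import *
rel([.5503,-.1723,.078],51.8);print(get_obs()['torque'])"
```

```text
t 5.8 pos [ 0.5502 -0.1724  0.0805] head 51.78 F [-3.6  1.8  3.4] open 0.149
shift cm [0.01 0.   0.25] rot [-0.001  0.    -0.   ] q [-0.509  0.34   1.705  0.     1.097  0.158]
[ 0.35875509  0.53675202 -0.17506237]
```

Gripped, opening 0.149. Now press down.

>>> apply_moves --moves '[[[0,0,0.3,0,0,0,0],[0,0,0.6,0,0,0,0],[0,0,0.8,0,0,0,0],[0,0,0.8,0,0,0,0],[0,0,0.8,0,0,0,0]]]'

```text
time_s: 6.3
eef_pos: [0.5503, -0.1724, 0.073]
eef_rot: [-0.0, 0.9, 0.437, -0.0]
wrist_force: [-4.9, 2.9, 7.3]
opening: 0.15
```

```bash
python3 -c "
from h import *
rel([.5503,-.1723,.078],51.8);print(get_obs()['torque'])"
```

```text
t 6.3 pos [ 0.5503 -0.1724  0.073 ] head 51.79 F [-4.9  2.9  7.3] open 0.15
shift cm [ 0.01 -0.01 -0.5 ] rot [-0.001  0.    -0.   ] q [-0.509  0.351  1.709  0.     1.083  0.158]
[ 0.56285308  0.8641465  -0.22018344]
```

>>> apply_moves --moves '[[[0,0,0.1,0,0,0,0],[0,0,0.1,0,0,0.08,0],[0,0,0.1,0,0,0.18,0],[0,0,0.1,0,0,0.28,0],[0,0,0.1,0,0,0.4,0],[0,0,0.1,0,0,0.52,0],[0,0,0.1,0,0,0.64,0],[0,0,0.1,0,0,0.64,0]]]'

```text
time_s: 7.1
eef_pos: [0.5506, -0.173, 0.0729]
eef_rot: [0.0, 0.992, 0.13, -0.0]
wrist_force: [-6.8, 2.5, 13.4]
opening: 0.144
```

```bash
python3 -c "
from h import *
rel([.5503,-.1723,.072],-20);print(get_obs()['torque'])"
```

```text
t 7.1 pos [ 0.5506 -0.173   0.0729] head 14.95 F [-6.8  2.5 13.4] open 0.144
shift cm [-0.01 -0.07  0.09] rot [0.001 0.    0.61 ] q [-5.100e-01  3.520e-01  1.708e+00 -1.000e-03  1.081e+00  8.010e-01]
[ 0.49835159  1.32447035 -0.10590614]
```

>>> apply_moves --moves '[[[0,0,0,0,0,0.12,0],[0,0,0,0,0,0.24,0],[0,0,0,0,0,0.36,0],[0,0,0,0,0,0.48,0],[0,0,0,0,0,0.56,0],[0,0,0,0,0,0.6,0],[0,0,0,0,0,0.6,0],[0,0,0,0,0,0.6,0]]]'

```text
time_s: 7.9
eef_pos: [0.5505, -0.1735, 0.0729]
eef_rot: [0.001, 0.986, -0.167, 0.0]
wrist_force: [-8.5, 0.8, 12.9]
opening: 0.147
```

```bash
python3 - <<'E'
from h import *
rel([.5503,-.1723,.072],-20);print(get_obs()['torque'])
import pickle
c=get_calibration("wrist");im=camera("wrist")[:,:,::-1]; pickle.dump(c,open("w6.pkl","wb"))
cv2.imwrite("pics/w6.png",im);cv2.imwrite("pics/w6c.png",cv2.resize(im[130:330,220:430],None,fx=3,fy=3,interpolation=cv2.INTER_CUBIC))
E
```

```text
t 7.9 pos [ 0.5505 -0.1735  0.0729] head -19.24 F [-8.5  0.8 12.9] open 0.147
shift cm [-0.06 -0.11  0.09] rot [ 0.002 -0.     0.013] q [-0.51   0.352  1.708 -0.002  1.081  1.397]
[ 0.12311365  1.46297671 -0.03405265]
```

View pics/w6c.png

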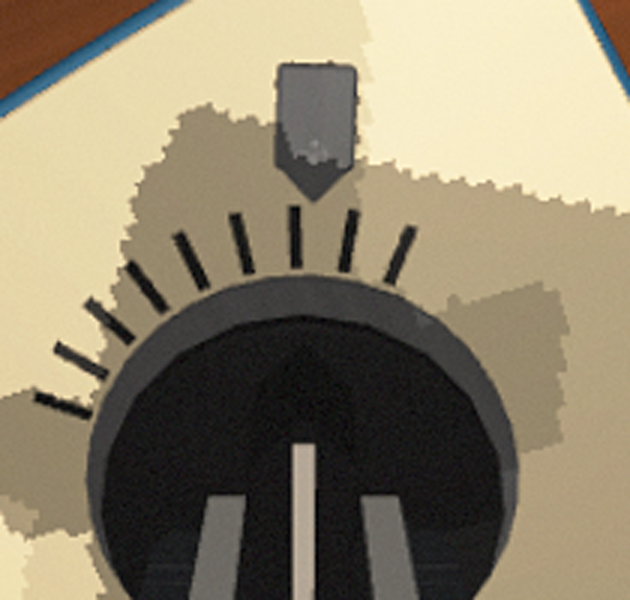

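The wrist view shows the white line at column 304 pointing straight up, the clip tip at (314,200), and the clip's outer end centre at (316,65). Working out the remaining angle.

```bash
python3 - <<'E'
from h import *
import pickle
c=pickle.load(open("w6.pkl","rb"))
f=lambda P:np.array(P,float)/3+[220,130]-.33
pl=lambda P,z:plane(c,f(P),z,True)[:,:2]
ang=lambda d:np.degrees(np.arctan2(d[1],d[0])).round(2)
w=pl([[304,445],[303,598]],.108); print("white",w.round(4),ang(w[0]-w[1]))
cl=pl([[314,201],[316.5,64]],.066); print("clip",cl.round(4),ang(cl[1]-cl[0]))
sd=pl([[276,68],[276,160],[356,68],[353,160]],.066); print("clip sides",ang(sd[0]-sd[1]),ang(sd[2]-sd[3]))
rim=pl([[103,500],[501,490],[305,317],[180,365],[425,362],[120,425],[480,415]],.074)
A,B,_=np.linalg.lstsq(np.c_[2*rim,np.ones(len(rim))],(rim**2).sum(1),rcond=None)[0]
print("axis rim",round(A,4),round(B,4),np.linalg.norm(rim-[A,B],axis=1).round(4))
for ax in([A,B],[.5503,-.1723],[.5503,-.173]): print(ang(cl[0]-ax),np.linalg.norm(cl[0]-ax).round(4),"clip-end dir",ang(cl[1]-ax))
t=[((91,415),(36,396)),((105,374),(56,347)),((130,340),(88,302)),((163,310),(131,265)),((204,288),(178,235)),((250,272),(235,214)),((297,268),(294,206)),((344,270),(354,211)),((390,282),(412,228))]
M=np.zeros((2,2));b=np.zeros(2)
for i,o in t:
    p=pl([i,o],.06);d=p[1]-p[0];d/=np.linalg.norm(d);Q=np.eye(2)-np.outer(d,d);M+=Q;b+=Q@p[0]
    print(ang(d),end=" ")
tc=np.linalg.solve(M,b); print("\ntick centre",tc.round(4),np.linalg.norm(cl[0]-tc).round(4),ang(cl[0]-tc),ang(cl[1]-tc))
E
```

```text
white [[ 0.5742 -0.1811]
 [ 0.5547 -0.1741]] -19.63
clip [[ 0.5951 -0.1901]
 [ 0.6143 -0.1972]] -20.24
clip sides -19.5 -20.77
axis rim 0.5507 -0.1728 [0.0312 0.031  0.0317 0.0304 0.0307 0.0315 0.0314]
-21.34 0.0476 clip-end dir -21.01
-21.68 0.0482 clip-end dir -21.25
-20.9 0.0479 clip-end dir -20.7
51.05 40.62 26.79 14.28 5.33 -5.7 -16.66 -28.25 -40.12 
tick centre [ 0.5491 -0.1725] 0.0492 -20.93 -20.72
```

Clip direction is about −20.8° and the pointer about −19.5°, so I'll turn 0.02 rad more and then open.

>>> apply_moves --moves '[[[0,0,0,0,0,0.02,0],[0,0,0,0,0,0.02,0],[0,0,0,0,0,0.02,0],[0,0,0,0,0,0.02,0.6],[0,0,0,0,0,0.02,0.6],[0,0,0,0,0,0.02,0.6],[0,0,0,0,0,0.02,0.6],[0,0,0,0,0,0.02,0.6]]]'

```text
time_s: 8.75
eef_pos: [0.5506, -0.1727, 0.0712]
eef_rot: [-0.0, 0.984, -0.177, -0.0]
wrist_force: [0.4, 0.5, 1.0]
opening: 0.601
```

>>> apply_moves --moves '[[[0,0,-2,0,0,0,0.6],[0,0,-5,0,0,0,0.6],[0,0,-9,0,0,0,0.6],[0,0,-13,0,0,0,0.6],[0,0,-16,0,0,0,0.6],[0,0,-16,0,0,0,0.6],[0,0,-16,0,0,0,0.6],[0,0,-16,0,0,0,0.6]]]'

```text
time_s: 9.55
eef_pos: [0.5497, -0.1722, 0.2298]
eef_rot: [-0.0, 0.984, -0.177, -0.001]
wrist_force: [0.7, 0.8, -1.0]
opening: 0.603
```

```bash
python3 - <<'E'
from h import *
import pickle
rel([.5503,-.1723,.2],-20.6)
camera("wrist");c=get_calibration("wrist");im=camera("wrist")[:,:,::-1]; s=camera("scene")[:,:,::-1]; pickle.dump(c,open("w7.pkl","wb"))
cv2.imwrite("pics/w7.png",im);cv2.imwrite("pics/s7.png",s)
u,v=proj(c,[[.565,-.178,.08]],True)[0].astype(int); print(u,v)
x,y=u-48,v-60
k=lambda a:cv2.resize(a,None,fx=4,fy=4,interpolation=cv2.INTER_CUBIC)
print(x,y);cv2.imwrite("pics/c7.png",np.hstack([k(im[y:y+120,x:x+97]),k(s[215:335,285:385])]))
E
```

```text
t 9.55 pos [ 0.5497 -0.1722  0.2298] head -20.41 F [ 0.7  0.8 -1. ] open 0.603
shift cm [ 0.07 -0.01  2.98] rot [-0.     0.003  0.003] q [-0.51   0.173  1.587 -0.     1.385  1.417]
321 207
273 147
```

View pics/c7.png

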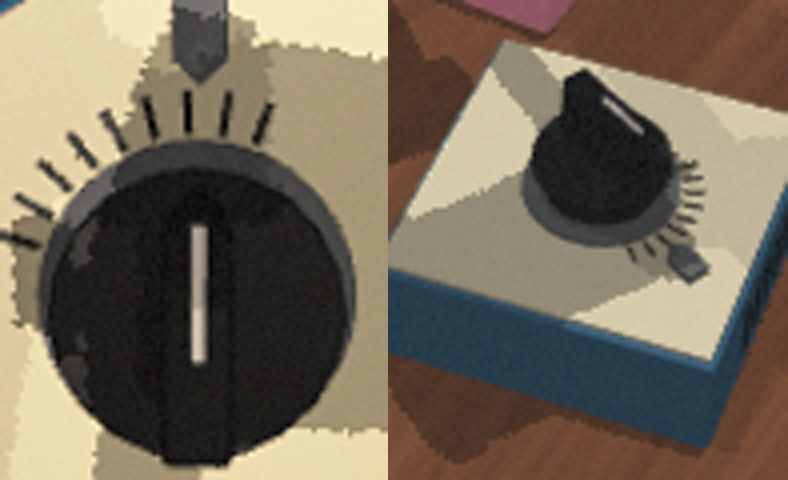

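The released knob stands free with its white line at columns 199–200, rows 226–362. The clip tip is at (204,83), and the scene view agrees with the pointer facing the clip. Checking the numbers for angle and height.

```bash
python3 - <<'E'
from h import *
import pickle
c=pickle.load(open("w7.pkl","rb")); s=get_calibration("scene")
f=lambda P:np.array(P,float)/4+[273,147]-.37
g=lambda P:(np.array(P,float)-[388,0])/4+[285,215]-.37
pl=lambda P,z:plane(c,f(P),z,True)[:,:2]
ang=lambda d:np.degrees(np.arctan2(d[1],d[0])).round(2)
w=pl([[200,226],[199,362]],.116); print("white",w.round(4),ang(w[0]-w[1]))
sd=pl([[163,235],[163,455],[235,235],[233,455]],.116); print("bar edges",ang(sd[0]-sd[1]),ang(sd[2]-sd[3]))
cl=pl([[204,83],[201,10]],.066); print("clip",cl.round(4),ang(cl[1]-cl[0]))
rim=pl([[50,300],[349,300],[200,169],[95,205],[305,205],[75,395],[320,395]],.082)
A,B,_=np.linalg.lstsq(np.c_[2*rim,np.ones(len(rim))],(rim**2).sum(1),rcond=None)[0]; ax=np.array([A,B])
print("axis",ax.round(4),np.linalg.norm(rim-ax,axis=1).round(4),"clip dir",ang(cl[0]-ax),np.linalg.norm(cl[0]-ax).round(4))
for a,b in(((200,226),(642,133)),((199,362),(603,98))):
    oa,va=rays(c,f(a),True);ob,vb=rays(s,g(b)); print(tri([oa,ob],[va[0],vb[0]]).round(4))
E
```

```text
white [[ 0.5738 -0.1819]
 [ 0.5495 -0.1726]] -20.81
bar edges -20.76 -20.55
clip [[ 0.5948 -0.1909]
 [ 0.6099 -0.1958]] -18.09
axis [ 0.5505 -0.1732] [0.0316 0.0319 0.031  0.032  0.0323 0.0319 0.0314] clip dir -21.78 0.0477
[ 0.5746 -0.1819  0.118 ]
[ 0.5503 -0.1729  0.1188]
```

Pointer is at −20.7° and the clip at about −21°. The knob top triangulates to 0.118 m, the same as before pressing, so it is fully up. The arm is clear, so I'm handing in.

```bash
python3 -c "
from bench import *
print(hand_in())"
```

```text
the job is handed in; nothing more can be done
None
```

The hot plate's bar knob is pushed free, turned about 72° clockwise to the clip and let go. I handed it in after about 10 s of the 35 s allowed.

- **Grasp:** My first close missed. The fingertips stood about 13–18 mm behind the reported TCP rather than 19 mm ahead, so the jaws shut just above the bar. Nothing was touched. I opened, went about 26 mm lower and gripped the bar at an opening of 0.15.
- **Press and turn:** I pressed the knob about 7.5 mm down. The highest upward force I read was about 13 N. I turned it while it was held down, then opened the jaws and lifted away.
- **Angle check:** After release the pointer reads −20.7° from the white line and bar edges. The clip tip reads −21.8° from the final wrist view. The earlier estimates from the tip and tick marks, which I set the knob by, averaged about −21°. The clip's long axis in the last crop gave −18.1°, but the clip was partly cut off there, so I gave it less weight.
- **Height check:** The knob top triangulates to about 0.118 m, the same as before pressing within error, so it is back up.
- **Other box:** I never went near the stirrer knob after passing above it on the way in. I did not photograph it again to check.

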